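Strip the rotary handles off a control plate into a caddy

TASK

First lift the green parts caddy off its stand and set it down upright on the blue mat. Then work every rotary handle on the control plate off its spindle, twisting it to and fro while pulling so that the plate is not lifted out of its frame, and put all the handles into the caddy. Finish with the caddy upright on the mat with the handles in it and the plate seated in its frame; leave the meter, contactor and power supply where they are.

Things in the scene. Friction and masses are not known exactly. Their poses are not given: they have to be found in the camera images.
- caddy_mid (a point): Loose green open tray, 0.45 kg: 190 mm along its x, 170 along y, walls 50 high, 4 thick. A black carrying bar, 16 mm thick, runs along its x over the middle, end to end, its centre line 95 mm above the underside; 70 mm is free between bar and each side wall. Point: its centre, 51 mm above the underside, 44 below the bar. z up. Pinched across the bar it hangs level. Starts on the stand.
- stand: Dark steel stand, fixed, with a yellow rim: platform 214 x 194 mm (x, y), its deck 60 mm above the bench, the rim 8 mm above the deck. Origin at bench level under its centre; z up.
- mat: Blue mat, fixed on the bench, 250 x 230 mm (x, y), 3 mm thick; origin at the centre of its underside. Stand and mat lie on either side of the plate and may change sides.
- frame: Grey square frame, fixed, 230 x 230 mm outside, 50 mm high, that holds the aluminium control plate (200 x 200 mm, top 45 mm above the bench). Origin at bench level under its centre, x and y along its sides. Four split sprung spindles stand on the plate at (+-52, +-52) mm; 3 or 4 of them carry a rotary handle, any other is bare.
- plate (a joint): How far (m) the control plate is lifted from its seat; 0 is seated. Only its weight holds it: a pull of about 20 to 25 N on a handle lifts it straight up; let go, it drops back. Above 0.015 it is out of its frame. The spindles cannot turn in it.
- knob1_mid (a point): Rotary handle, loose, 0.1 kg (may be absent): black round skirt 54 mm across, 26 high; on it a red grip bar 50 mm long (its x), 18 wide (y), 34 high. Point: its centre, 30 mm above the underside (the bar spans 4 mm below to 30 above it); z up its axis. At the start it is pushed home on a spindle, underside on the plate, this point 75 mm above the bench.
- knob2_mid (a point): Second handle, like knob1 (may be absent). How they hold: a stub under the handle sits in the sprung spindle by friction. Pulled straight it holds about 35 to 50 N, more than the plate weighs.
- knob3_mid (a point): Third handle, like knob1 (may be absent). While a handle is being turned, either way and by any angle (about 0.3 N m), it also slides out: some 2 to 8 mm per sweep of 1.2 rad when pulled with nearly the plate's weight. It comes free about 13 mm up.
- knob4_mid (a point): Fourth handle, like knob1 (may be absent).
- meter: Bystander: yellow meter, 150 x 75 x 36 mm, lying loose on the bench; origin under its centre.
- contactor: Bystander: grey contactor 80 x 60 x 65 mm, loose on the bench; origin under its centre.
- supply: Bystander: white and black power supply 120 x 70 x 52 mm, loose on the bench; origin under its centre.
Mind the look-alikes: they are no part of the job. Leave any white look-alike of the part that bears knob4_mid alone.

How it is judged:
On the way:
1. the caddy has been set down upright on the mat (horizontal distance between caddy_mid and mat below 0.06 m and height (world z) of caddy_mid between 0.044 and 0.066 m and angle between caddy_mid's own z axis and vertical below 0.12 rad), for 0.2 s.
At the end, for the whole second after the job is handed in: The caddy stands upright (within 0.12 rad) on the mat, its centre within 60 mm of the mat's centre; every handle present lies inside the caddy; the plate is back in its seat (within 4 mm) (all of step 1 and x of knob1_mid in the frame of caddy_mid between -0.092 and 0.092 m and y of knob1_mid in the frame of caddy_mid between -0.082 and 0.082 m and z of knob1_mid in the frame of caddy_mid between -0.052 and 0.03 m and x of knob2_mid in the frame of caddy_mid between -0.092 and 0.092 m and y of knob2_mid in the frame of caddy_mid between -0.082 and 0.082 m and z of knob2_mid in the frame of caddy_mid between -0.052 and 0.03 m and x of knob3_mid in the frame of caddy_mid between -0.092 and 0.092 m and y of knob3_mid in the frame of caddy_mid between -0.082 and 0.082 m and z of knob3_mid in the frame of caddy_mid between -0.052 and 0.03 m and x of knob4_mid in the frame of caddy_mid between -0.092 and 0.092 m and y of knob4_mid in the frame of caddy_mid between -0.082 and 0.082 m and z of knob4_mid in the frame of caddy_mid between -0.052 and 0.03 m and value of joint plate below 0.004 m); the robot touches nothing.
It fails at once if the control plate is lifted more than 15 mm, out of its frame (value of joint plate above 0.015 m).
It fails at once if a bystander is moved more than 40 mm (distance of any of meter, contactor, supply from where it was at the start of the episode above 0.04 m).
Of knob1, knob2, knob3, knob4 only 3 to 4 are there at a start; the rules pass over those that are not, and their reading is None.
At some moment in a run one of caddy may be knocked a few centimetres aside while the robot is not near it.
It also fails if it takes over 210 s, if anything falls off the work surface, if the arm or the gripper's body presses on something with over 40 N, if the wrist force passes 120 N, or if a joint passes its speed limit or range.

ROBOT

A 6-joint arm with a two-finger parallel gripper is mounted at the origin on the work surface. World frame = base frame: x ahead of the robot, y to its left, z up, the work surface at z = 0. Lengths are in m, angles in rad, forces in N, time in s.
With the tool pointing down it reaches from about 0.275 to 0.875 m from the base axis. Payload 12.5 kg.
Tool frame: the origin (TCP) lies on the centre line of the jaws, within the pads' length; the fingertips stand r.finger_overhang ahead of it and the grasp point (between the pads) lies 3 mm ahead of it (r.finger_overhang is the distance from the TCP to the fingertips, in m); z points along the fingers, y is the direction in which the jaws open and shut (so a half turn about z gives the same grasp; the last joint's range is limited). The gripper opens to 85 mm and grips with 20 to 120 N. Pads are 22 mm wide; open, the fingers measure 114 mm over their backs; the gripper's body (76 mm by 85 mm) begins 54 mm behind the grasp point. The pads swing forward as they close: fully open they stand 13 mm farther back than shut.
Start: joints at [-1.257, 0.351, 1.652, -0, 1.139, -0.085], TCP at [0.214, -0.507, 0.253] pointing down, gripper open.
Joint ranges: [-2.75, 2.75], [-0.79, 2.1], [0.01, 2.65], [-1.57, 4.71], [0.07, 3.14], [-2.87, 2.87]. Speed limits (rad/s): [2.22, 2.22, 2.79, 3.14, 3.14, 3.14].

INTERFACE

Orientations are given as a unit quaternion [x, y, z, w].
In Python, from cell import r, optics gives the robot as it stands. The module is installed in compiled form; this text tells all that it offers. Calls block until the motion is done:
- r.move_to(position, orientation): joint-space move of the TCP to a pose.
- r.move_linear(position, rot=None, vel=0.15): straight line of the TCP; rot=None keeps the orientation; vel is the mean speed in m/s.
- r.set_joints(angles): joint-space move.
- r.set_gripper(opening, squeeze=None): opening from 0.0 (shut) to 1.0 (fully open); squeeze is the grip in N (None keeps the last); returns when the fingers have stopped.
- r.sleep(seconds).
- r.inverse_kinematics(position, orientation): joint angles nearest the present ones, or None.
- optics.get_image(name): name is "scene" or "top" or "wrist"; returns a dict with "pixels" (384x512x3 uint8, red, green, blue), "depth" (384x512 float32, m along the optical axis (not along the pixel's ray), 0 where there is no reading), "fx", "fy", "cx", "cy" (pixels), "D" ([k1, k2, p1, p2, k3] as OpenCV has them; the pictures are not rectified), "camera_from_world" (4x4, takes a point from world to camera coordinates); the wrist camera has in their place "mount" (4x4, takes a point from camera to tool coordinates, whose origin is the TCP and whose axes are the flange's). Camera axes: x right, y down, z forward; pixel columns grow to the right and rows downward; lengths in m; the calibration is good to about 2 mm. A picture is of the moment at which its call begins: read the wrist's pose just before it.
A pose or a line that the arm cannot do raises r.PlanningError and nothing moves.
- r.hand_in(): hands the job in, once; it reports no verdict.
Readings, each from a call of its own:
- r.current_t(): time.
- r.current_q(): joint angles.
- r.current_qvel(): joint speeds.
- r.current_effort(): joint torques, N m.
- r.current_tool_pos(): TCP position.
- r.current_ee_rot(): TCP orientation.
- r.current_contact_force(): force on the tool from outside, world axes, zero at the start.
- r.current_torque(): the same for the moment, N m.
- r.current_opening(): opening from 0.0 (shut) to 1.0 (fully open).
Only numpy, scipy, OpenCV 4.12 (cv2) and the standard library are available. Lean on these libraries where they do the work, as an engineer would, in place of code of your own. Each camera call takes 0.05 s, during which the arm holds its last target. There are 200 camera calls.

## Working session

There is one attempt and no reset: what is moved stays moved. The work goes in short steps, each a Python script; the robot and the scene stay as the last script left them, time stands still between calls to the robot, and variables do not carry over. Pictures are saved under pics/ and viewed, about 12 in all and at most 16, crops included, and the job is handed in when it is done.

```bash
mkdir -p pics; ls
python3 - <<'E'
from cell import r, optics
import cv2,numpy as np
for n in("scene","top"):
    d=optics.get_image(n)
    cv2.imwrite(f"pics/{n}0.png",cv2.resize(d["pixels"][:,:,::-1],(768,576),interpolation=cv2.INTER_CUBIC))
    np.savez(f"{n}0.npz",**d)
    print(n,d["fx"],d["fy"],d["cx"],d["cy"],d["D"]);print(np.round(d["camera_from_world"],3))
print(r.finger_overhang,r.current_t(),r.current_ee_rot(),r.current_contact_force())
E
```

```text
pics
scene 446.4801503002209 446.4801503002209 255.03900530953973 193.95058625548577 [-0.04095315  0.          0.          0.          0.        ]
[[ 0.606  0.796 -0.021 -0.401]
 [ 0.434 -0.353 -0.829 -0.197]
 [-0.667  0.492 -0.559  1.671]
 [ 0.     0.     0.     1.   ]]
top 370.7261932491492 370.7261932491492 262.1964454733362 186.43402741147816 [0.0403386 0.        0.        0.        0.       ]
[[ 0.014 -1.    -0.012 -0.006]
 [-0.983 -0.011 -0.182  0.646]
 [ 0.181  0.014 -0.983  0.951]
 [ 0.     0.     0.     1.   ]]
0.022 0.1 [ 9.80184369e-01  1.98086679e-01 -7.17310078e-05 -5.15016042e-04] [ 0.52580202 -0.44906144  0.00746345]
```

View pics/top0.png

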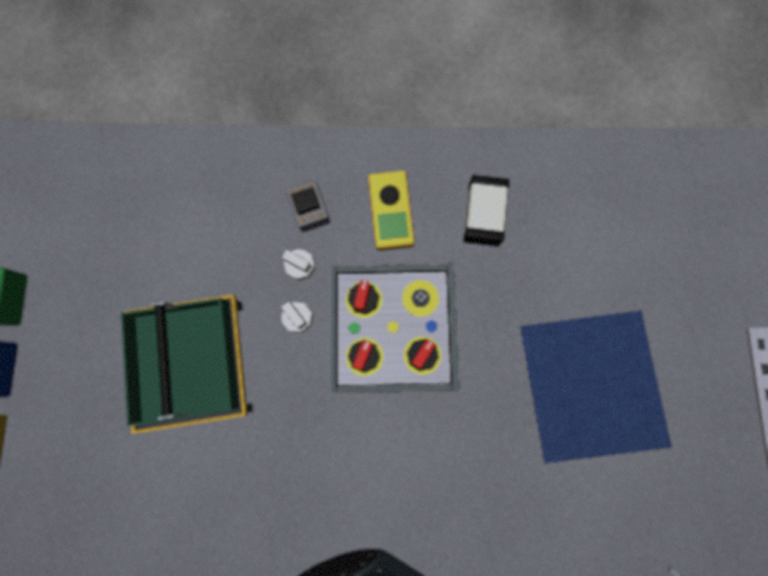

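View pics/scene0.png

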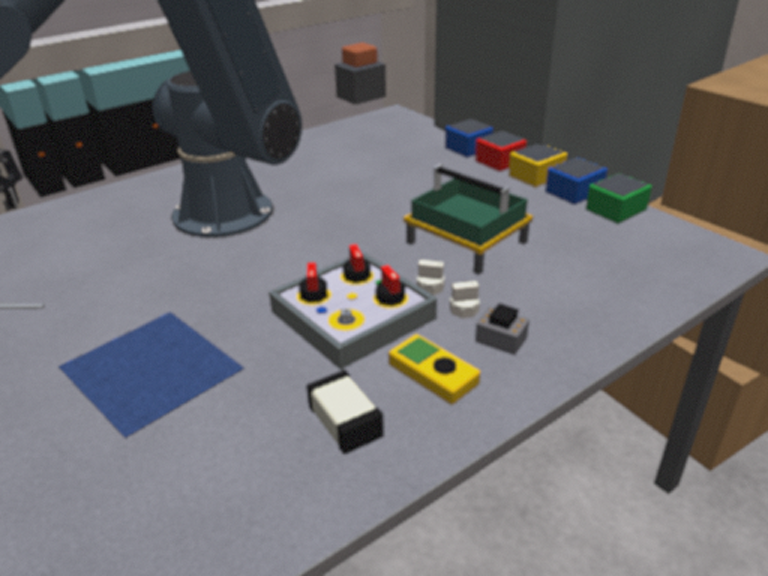

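The top view shows the caddy on its stand at left (~185,365), the mat at right (~595,387) and the plate in the middle. There are three red handles, at (363,297), (365,355) and (423,355), and a bare spindle at (421,298). The white look-alikes are at (298,264) and (296,316). Next I'll measure positions from masks and depth.

```bash
cat > h.py <<'E'
from cell import r, optics
import cv2,numpy as np
from scipy.spatial.transform import Rotation as R
def K(d): return np.array([[d["fx"],0,d["cx"]],[0,d["fy"],d["cy"]],[0,0,1.]])
def wfc(d):
    if "mount" in d: return d["T"]@d["mount"]
    return np.linalg.inv(d["camera_from_world"])
def grab(n):
    p,q=r.current_tool_pos(),r.current_ee_rot()
    d=dict(optics.get_image(n))
    if n=="wrist":
        T=np.eye(4);T[:3,:3]=R.from_quat(q).as_matrix();T[:3,3]=p;d["T"]=T
    return d
def rays(d,uv):
    n=cv2.undistortPoints(np.asarray(uv,float).reshape(-1,1,2),K(d),np.asarray(d["D"],float)).reshape(-1,2)
    return np.c_[n,np.ones(len(n))]
def onplane(d,uv,z):
    M=wfc(d);v=rays(d,uv)@M[:3,:3].T;o=M[:3,3]
    return o+v*((z-o[2])/v[:,2])[:,None]
def cloud(d,mask):
    ys,xs=np.nonzero(mask&(d["depth"]>0));uv=np.c_[xs,ys]
    M=wfc(d);c=rays(d,uv)*d["depth"][ys,xs][:,None]
    return c@M[:3,:3].T+M[:3,3],uv
def hsv(d): return cv2.cvtColor(d["pixels"],cv2.COLOR_RGB2HSV)
def rect(P):
    (c,s,a)=cv2.minAreaRect((np.asarray(P)[:,:2]*1000).astype(np.float32))
    if s[0]<s[1]: s=s[::-1];a+=90
    a=(a+90)%180-90
    return np.array(c)/1000,np.array(s)/1000,np.radians(a)   # centre, size(long,short), long axis angle
def blobs(m,amin):
    n,l,s,c=cv2.connectedComponentsWithStats(m.astype(np.uint8))
    return [l==i for i in range(1,n) if s[i,4]>=amin]
def redmask(d):
    h=hsv(d);return ((h[...,0]<8)|(h[...,0]>172))&(h[...,1]>150)&(h[...,2]>60)
def down(ang):  # tool pointing down, jaws (tool y) opening along world angle ang; picks the half turn
    q0=R.from_quat(r.current_ee_rot()).as_matrix()
    best=None
    for a in(ang,ang+np.pi):
        y=np.array([np.cos(a),np.sin(a),0]);z=np.array([0,0,-1.]);x=np.cross(y,z)
        M=np.c_[x,y,z]
        if best is None or np.trace(M.T@q0)>np.trace(best.T@q0): best=M
    return R.from_matrix(best).as_quat()
E
python3 - <<'E'
from h import *
for n in("top","scene"):
    d=dict(np.load(n+"0.npz"));h=hsv(d);print(n)
    mb=(h[...,0]>100)&(h[...,0]<125)&(h[...,1]>130)
    b=max(blobs(mb,50),key=lambda b:b.sum()); ys,xs=np.nonzero(b)
    if n=="top":
        ok=[x for x in blobs(mb,50)];print([ (x.sum(),np.argwhere(x).mean(0)) for x in ok])
    print("mat",rect(onplane(d,np.c_[xs,ys],.003)))
    for b in blobs(redmask(d),15):
        P,uv=cloud(d,b); t=P[P[:,2]>.09]
        if len(t)>8: print("knob",uv.mean(0),P[:,2].max(),len(t),rect(t),t.mean(0))
    P,uv=cloud(d,np.ones(d["depth"].shape,bool))
    s=(P[:,2]>.14)&(P[:,2]<.19)&(P[:,0]>.2)&(P[:,0]<.7)&(P[:,1]>.15)&(P[:,1]<.6)
    t=P[s];print("bar",len(t),rect(t),t.mean(0),t[:,2].max())
    s=(P[:,2]>.043)&(P[:,2]<.06)&(P[:,0]>.3)&(P[:,0]<.75)&(abs(P[:,1])<.2)
    t=P[s];print("frame",len(t),rect(t))
    for m in [(.02,.08)]:
        s=(P[:,2]>.015)&(P[:,2]<.04)&(P[:,0]>.35)&(P[:,0]<.75)&(abs(P[:,1])<.3);
    g=(h[...,0]>70)&(h[...,0]<95)&(h[...,1]>100)
    t,_=cloud(d,g);t=t[(t[:,2]>.09)&(t[:,2]<.125)&(t[:,0]<.75)&(t[:,1]>.1)];print("caddy rim",len(t),rect(t))
E
```

```text
top
[(np.int64(6582), array([257.69735643, 395.73716196])), (np.int64(291), array([244.0790378,   3.8419244]))]
mat (array([ 0.46461954, -0.36654474]), array([0.24147282, 0.22100417]), np.float64(0.14472316443276725))
knob [240.63076923 198.20769231] 0.10696974880015575 111 (array([0.60952094, 0.0566178 ]), array([0.04495892, 0.01795255]), np.float64(-0.20603266141483567)) [0.60611715 0.05646418 0.10167654]
knob [281.18110236 236.60629921] 0.10775174680105515 112 (array([ 0.51067279, -0.05023666]), array([0.0464165 , 0.01780385]), np.float64(-0.5658677360507368)) [ 0.5084083  -0.04887938  0.10254746]
knob [240.904 237.752] 0.10743925075840266 111 (array([0.50729517, 0.05305929]), array([0.04463423, 0.01792813]), np.float64(-0.3692824388658754)) [0.50416211 0.05348318 0.10255815]
bar 632 (array([0.49526019, 0.36688751]), array([0.18423018, 0.02672325]), np.float64(0.16551259885025282)) [0.49418628 0.36432635 0.15926965] 0.16654502569469165
frame 4372 (array([ 0.59637952, -0.00247777]), array([0.40456946, 0.29743094]), np.float64(-1.5356588581720678))
caddy rim 455 (array([0.49540961, 
[... 454 characters left out ...]
6  , -0.04996248]), array([0.05168813, 0.01656757]), np.float64(-0.5833050496041395)) [ 0.52130904 -0.05556612  0.10177889]
knob [260.09271523 186.62251656] 0.10766241677972621 85 (array([0.6151015, 0.0538484]), array([0.04967344, 0.0161205 ]), np.float64(-0.17388298073539912)) [0.6183414  0.05190965 0.09988393]
bar 283 (array([0.49624207, 0.36327975]), array([0.18832146, 0.0224058 ]), np.float64(0.1706994379683184)) [0.50255012 0.36150994 0.15498265] 0.1632799303914826
frame 3349 (array([ 0.593935  , -0.00438464]), array([0.40599893, 0.29609167]), np.float64(-1.5180964467876477))
caddy rim 211 (array([0.49753448, 0.36433142]), array([0.19188531, 0.17300014]), np.float64(0.1671680697181165))
```

Run:
```python
from h import *
c=np.array([.496,.365]);q=down(.166+np.pi/2)
r.set_gripper(1.0)
r.move_to([.3,-.3,.32],q) if False else None
p=r.current_tool_pos();r.move_linear([p[0]+.1,p[1]+.1,.34])
for P in([.48,0,.34],[c[0],c[1],.30]):
    r.move_to(P,q);print(r.current_q().round(2) if hasattr(r.current_q(),'round') else r.current_q())
r.move_linear([*c,.158],vel=.12)
r.set_gripper(0.0,60);print(r.current_opening(),r.current_contact_force())
f0=np.array(r.current_contact_force())
r.move_linear([*c,.18],vel=.05);print(r.current_contact_force(),r.current_opening())
r.move_linear([*c,.30]);print(r.current_contact_force(),r.current_torque(),r.current_opening(),r.current_t())
d=grab("scene");cv2.imwrite("pics/s1.png",d["pixels"][:,:,::-1])
```

```text
[-0.1   0.14  1.71 -0.    1.29  1.31]
[ 0.56  0.43  1.42 -0.    1.3   1.96]
0.16496804900414783 [-1.80771141  0.76111535  3.74578766]
[ 0.44239597 -0.21676889 -5.19944299] 0.16403403861667726
[-0.22542345 -0.41415863 -5.23632642] [ 0.00789851  0.07141311 -0.0253697 ] 0.16528033401817363 8.0917
```

View pics/s1.png

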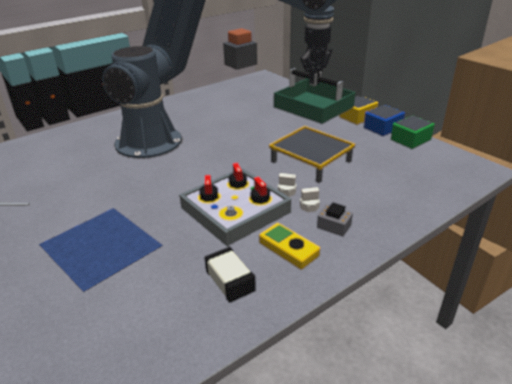

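Caddy lifted level at (315,97). Carrying it to the mat.

Run:
```python
from h import *
r.move_linear([.48,0,.31],vel=.25);r.move_linear([.467,-.368,.30],vel=.25)
r.move_linear([.467,-.368,.125],vel=.12)
z=.125
while z>.092:
    z-=.0015;r.move_linear([.467,-.368,z],vel=.03)
    f=r.current_contact_force()[2]
    if f>1: break
print(z,f)
r.set_gripper(.5);r.move_linear([.467,-.368,.26])
print(r.current_contact_force(),r.current_t())
# go view the plate from above with the wrist
q=down(.0)
r.move_linear([.50,-.1,.30],vel=.25);r.move_to([.54,0,.33],q)
d=grab("wrist");cv2.imwrite("pics/w1.png",d["pixels"][:,:,::-1]);np.savez("w1.npz",**d)
for b in blobs(redmask(d),60):
    P,uv=cloud(d,b);t=P[P[:,2]>.09]
    if len(t)>20: print("knob",uv.mean(0),P[:,2].max(),len(t),rect(t))
t=grab("top");h=hsv(t)
P,_=cloud(t,(h[...,0]>70)&(h[...,0]<95)&(h[...,1]>100));P=P[(P[:,2]>.03)&(P[:,2]<.07)&(P[:,1]<-.1)];print("caddy",len(P),rect(P),r.current_t())
print(R.from_quat(q).as_matrix().round(2),r.current_q().round(2))
cv2.imwrite("pics/t1.png",t["pixels"][:,:,::-1])
```

```text
0.09949999999999998 16.672134532454557
[ 0.2295975  -0.09989485 -0.24469873] 18.8333
knob [322.94457014 105.66855204] 0.10876150133746215 832 (array([0.61123322, 0.05637592]), array([0.04884342, 0.01826188]), np.float64(-0.20782869725398512))
knob [224.21993127 109.49828179] 0.10819340707884928 813 (array([0.50840271, 0.05197064]), array([0.04888358, 0.01820565]), np.float64(-0.37062187573613076))
knob [230.35744235 202.00943396] 0.10847061821753912 750 (array([ 0.51111484, -0.05133885]), array([0.04829264, 0.01823562]), np.float64(-0.5576582756744585))
caddy 516 (array([ 0.58068347, -0.34216953]), array([0.4283298 , 0.20900153]), np.float64(0.44725130675742086)) 21.2833
[[ 0.  1.  0.]
 [ 1.  0.  0.]
 [ 0.  0. -1.]] [-0.09  0.26  1.58 -0.    1.3  -0.09]
```

View pics/w1.png

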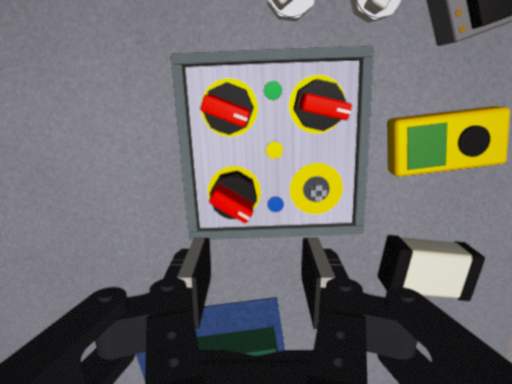

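View pics/t1.png

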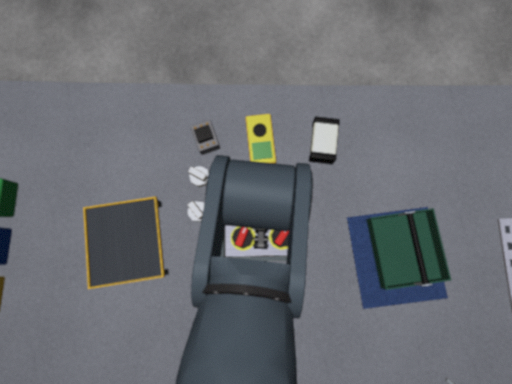

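The wrist view confirms the three handles and their angles. The top view has the caddy upright on the mat, but off centre towards (409,249), so I'll measure that. Then I'll work the first handle under force feedback.

```bash
cat >> h.py <<'E'
def caddy(d=None):
    d=d or grab("top");h=hsv(d)
    g=max(blobs((h[...,0]>70)&(h[...,0]<95)&(h[...,1]>100)&(np.arange(512)[None]>330),100),key=lambda b:b.sum())
    g=cv2.dilate(g.astype(np.uint8),np.ones((15,15)))>0
    P,_=cloud(d,g)
    b=P[(P[:,2]>.085)&(P[:,2]<.125)]; w=P[(P[:,2]>.044)&(P[:,2]<.06)]
    return rect(b),rect(w),b[:,2].max()
def twist_off(c,ang,z0=.0955,maxsweep=14):
    """grip the bar (long axis at ang), twist to and fro with a measured pull, return sliding height"""
    q=down(ang+np.pi/2); R0=R.from_quat(q)
    r.move_to([*c,.19],q); r.set_gripper(.6)
    r.move_linear([*c,z0],vel=.12)
    r.set_gripper(0.,110)
    print("gripped",r.current_opening(),np.round(r.current_contact_force(),1),np.round(r.current_q()[5],2),r.current_t())
    z=z0;a=0.;dirn=1;log=[]
    for k in range(maxsweep*4):
        f=-r.current_contact_force()[2]
        log.append((round((z-z0)*1e3,1),round(f,1)))
        if f<4 and z-z0>.016: break
        dz=.0012 if f<8 else .0008 if f<13 else .0004 if f<16 else 0 if f<19 else -.001
        z+=dz
        if abs(a+dirn*.3)>.61: dirn=-dirn
        a+=dirn*.3
        r.move_linear([*c,z],(R.from_euler('z',a)*R0).as_quat(),vel=.03)
    print(log,r.current_t())
    return z,a
E
python3 - <<'E'
from h import *
print(caddy())
print(twist_off([.5085,.052],-.3706,maxsweep=3))
E
```

```text
((array([ 0.48724493, -0.38792896]), array([0.18395198, 0.022367  ]), np.float64(0.15456143077649478)), (array([ 0.4821723 , -0.35704364]), array([0.19192276, 0.11306212]), np.float64(0.19162908781719662)), np.float64(0.11017488114894447))
gripped 0.19211812814996135 [-0.2  4.4  8.5] -1.19 23.9583
[(0.0, np.float64(-8.5)), (1.2, np.float64(5.6)), (2.4, np.float64(15.7)), (2.8, np.float64(14.3)), (3.2, np.float64(13.9)), (3.6, np.float64(14.5)), (4.0, np.float64(15.4)), (4.4, np.float64(16.2)), (4.4, np.float64(12.1)), (5.2, np.float64(15.7)), (5.6, np.float64(14.5)), (6.0, np.float64(16.0))] 29.3583
(0.10149999999999999, 0.0)
```

```bash
cat >> h.py <<'E'
def twist_more(c,z0,z,a,R0,n=60):
    dirn=1;log=[]
    for k in range(n):
        f=-r.current_contact_force()[2]
        log.append((round((z-z0)*1e3,1),float(round(f,1))))
        if f<4 and z-z0>.0165: break
        z+=.0015 if f<6 else .0008 if f<13 else .0004 if f<16.5 else 0 if f<19 else -.001
        if abs(a+dirn*.4)>.81: dirn=-dirn
        a+=dirn*.4
        r.move_linear([*c,z],(R.from_euler('z',a)*R0).as_quat(),vel=.03)
    print(log,r.current_t(),r.current_opening())
    return z,a
E
python3 - <<'E'
from h import *
c=[.5085,.052];z=twist_more(c,.0955,.1015,0,R.from_quat(r.current_ee_rot()))
if -r.current_contact_force()[2]<4:
    r.move_linear([*c,.25]);d=grab("scene");cv2.imwrite("pics/s2.png",d["pixels"][:,:,::-1])
    print(r.current_contact_force())
E
```

```text
[(6.0, 11.0), (6.8, 13.7), (7.2, 11.7), (8.0, 15.9), (8.4, 12.9), (9.2, 15.3), (9.6, 12.2), (10.4, 17.7), (10.4, 13.0), (10.8, 10.9), (11.6, 12.2), (12.4, 13.1), (12.8, 0.6), (14.3, -7.9), (15.8, -2.2), (17.3, 1.6)] 37.6167 0.19072248551956344
[ 0.23237533 -0.26708158 -1.72177027]
```

Run:
```python
from h import *
d=grab("top")
cd=caddy(d);print(cd)
q=down(cd[0][2])   # jaws along caddy x
c=cd[0][0]
r.move_to([.47,-.15,.27],q);print(r.current_q().round(2))
d=grab("wrist");cv2.imwrite("pics/w2.png",d["pixels"][:,:,::-1]);np.savez("w2.npz",**d)
P,uv=cloud(d,np.ones((384,512),bool))
s=(P[:,2]>.085)&(P[:,2]<.12)&(abs(P[:,0]-c[0])<.14)&(abs(P[:,1]-c[1])<.06);print("bar",s.sum(),rect(P[s]),P[s][:,2].max())
print(r.current_t())
```

```text
((array([ 0.48722784, -0.38777264]), array([0.1839726, 0.0226013]), np.float64(0.15307430497903773)), (array([ 0.48235028, -0.35891934]), array([0.19068918, 0.11398927]), np.float64(0.17351846056119452)), np.float64(0.10881022666755913))
[-0.4   0.23  1.77  0.    1.14 -0.56]
bar 40 (array([ 0.3979277 , -0.39508621]), array([0.00590235, 0.00576558]), np.float64(1.359504588017427)) 0.10529510519825419
39.675
```

View pics/w2.png

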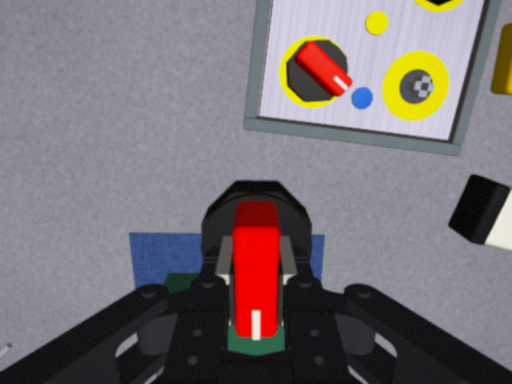

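The handle is held squarely in the jaws at (256,270). The camera looks away from the caddy, so I'll place it from the top-view measurement.

```bash
cat >> h.py <<'E'
def place(local,cd,zrel=.070):
    (c,_,a),_,_=cd
    p=c+np.array([[np.cos(a),-np.sin(a)],[np.sin(a),np.cos(a)]])@np.array(local)
    q=down(a)
    r.move_to([*p,.24],q); r.move_linear([*p,.12],vel=.15)
    z=.12
    while z>zrel:
        z-=.005;r.move_linear([*p,z],vel=.06)
        f=np.array(r.current_contact_force())
        if f[2]>4 or np.hypot(f[0],f[1])>8: print("contact",z,f);break
    r.set_gripper(.42);r.sleep(.2)
    r.move_linear([*p,.24],vel=.2);print("placed",p,z,r.current_contact_force(),r.current_t())
def handle(c,ang):
    q=down(ang+np.pi/2)
    r.move_to([*c,.20],q);r.set_gripper(.6)
    r.move_linear([*c,.0955],vel=.12);r.set_gripper(0.,110)
    print("gripped",r.current_opening(),np.round(r.current_contact_force(),1),r.current_q().round(2))
    twist_more(c,.0955,.0955,0.,R.from_quat(q),70)
    if -r.current_contact_force()[2]<5: r.move_linear([*c,.24]);return True
    print("NOT FREE");return False
E
python3 - <<'E'
from h import *
place((-.040,.043),caddy())
r.move_linear([.48,-.1,.28],vel=.25)
print(handle([.5112,-.0510],-.560))
cd=caddy();print(cd)
d=grab("scene");cv2.imwrite("pics/s3.png",cv2.resize(d["pixels"][120:330,0:320,::-1],None,fx=2.4,fy=2.4))
print(r.current_t())
E
```

```text
placed [ 0.44021819 -0.35244499] 0.06999999999999995 [-0.48423899 -0.92602439  0.14188366] 45.5417
gripped 0.19031888767922514 [0.7 4.9 5.8] [-0.19  0.51  1.87  0.    0.76 -1.2 ]
[(0.0, -5.8), (1.5, 11.0), (2.3, 13.8), (2.7, 13.7), (3.1, 12.2), (3.9, 15.1), (4.3, 13.9), (4.7, 12.9), (5.5, 15.1), (5.9, 12.4), (6.7, 14.4), (7.1, 14.7), (7.5, 13.8), (7.9, 12.0), (8.7, 14.4), (9.1, 13.5), (9.5, 12.3), (10.3, 14.5), (10.7, 12.4), (11.5, 15.3), (11.9, 11.7), (12.7, 8.7), (13.5, -7.6), (15.0, -4.7), (16.5, 0.3), (18.0, 0.5)] 62.925 0.19106401041875845
True
((array([ 0.48712787, -0.38628784]), array([0.18371262, 0.02295759]), np.float64(0.13550186096744862)), (array([ 0.48215836, -0.35727026]), array([0.19108592, 0.11218107]), np.float64(0.18053925227442955)), np.float64(0.10836361032413111))
64.0167
```

View pics/s3.png

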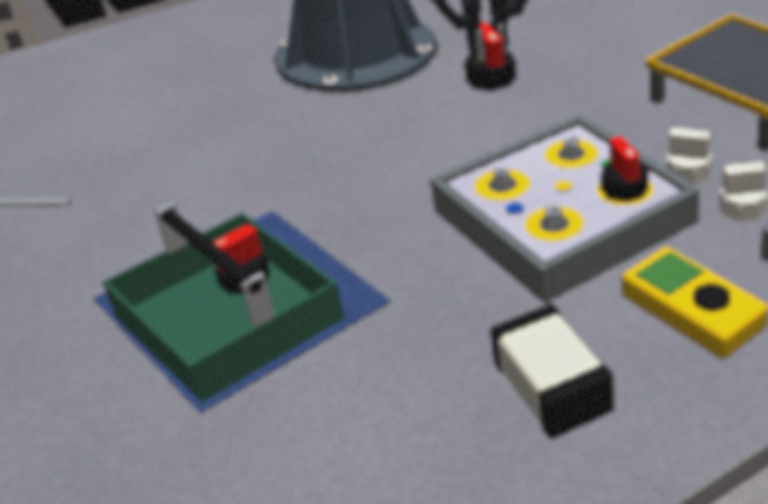

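One handle is in the caddy (242,258), the second is in the gripper, and the plate is seated. Continuing with the second and third.

Run:
```python
from h import *
place((.042,.043),caddy())
r.move_linear([.50,-.1,.28],vel=.25)
if handle([.6112,.0564],-.208):
    cd=caddy();print(cd)
    place((0,-.043),cd)
    r.move_linear([.48,.0,.28],vel=.25)
    print(caddy())
    for n in("scene","top"):
        d=grab(n);np.savez(n+"f.npz",**d)
        cr=d["pixels"][120:330,0:320] if n=="scene" else d["pixels"][130:340,192:512]
        cv2.imwrite(f"pics/{n}f.png",cv2.resize(cr[:,:,::-1],None,fx=2.4,fy=2.4))
print(r.current_t(),r.current_contact_force())
```

```text
placed [ 0.52249213 -0.33925843] 0.06999999999999995 [-0.19825741  0.92308712 -0.01235521] 70.15
gripped 0.1976284779370262 [-0.5  3.3  5.6] [ 0.02  0.65  1.59  0.    0.89 -1.35]
[(0.0, -5.6), (1.5, 7.8), (2.3, 11.0), (3.1, 14.0), (3.5, 12.6), (4.3, 14.6), (4.7, 13.1), (5.1, 11.3), (5.9, 14.1), (6.3, 13.5), (6.7, 12.4), (7.5, 15.8), (7.9, 13.5), (8.3, 12.0), (9.1, 13.3), (9.5, 11.4), (10.3, 15.2), (10.7, 12.9), (11.5, 14.5), (11.9, 13.6), (12.3, 11.8), (13.1, 13.2), (13.5, 7.7), (14.3, -6.2), (15.8, -2.7), (17.3, 1.3)] 87.6333 0.19214976912626475
((array([ 0.48733069, -0.38609473]), array([0.1840365 , 0.02295088]), np.float64(0.12689749541340364)), (array([ 0.48205933, -0.3572572 ]), array([0.1911965 , 0.11102539]), np.float64(0.1800097159811809)), np.float64(0.10861983617760629))
placed [ 0.49277265 -0.42874898] 0.06999999999999995 [ 0.22913295  0.48418339 -0.53265591] 96.9667Traceback (most recent call last):
  File "<stdin>", line 7, in <module>
cell.PlanningError: the arm cannot follow that straight line within its joint ranges
```

Run:
```python
from h import *
print(r.current_q().round(2))
p=r.current_tool_pos();r.move_linear([p[0],p[1],.28])
q=r.current_q().copy();q[0]=0.3;q[5]=0
r.set_joints(q)
print(caddy())
for n in("scene","top"):
    d=grab(n)
    cr=d["pixels"][120:330,0:320] if n=="scene" else d["pixels"][130:340,192:512]
    cv2.imwrite(f"pics/{n}f.png",cv2.resize(cr[:,:,::-1],None,fx=2.4,fy=2.4))
    for b in blobs(redmask(d),8):
        P,uv=cloud(d,b); print(n,"red",P.mean(0).round(3),P[:,2].max().round(3))
print(r.current_t(),r.current_contact_force())
```

```text
[-0.79  0.55  1.38 -0.    1.21  2.23]
((array([ 0.48739563, -0.3864079 ]), array([0.18355658, 0.0224596 ]), np.float64(0.1335809728074449)), (array([ 0.48210553, -0.35770233]), array([0.19098997, 0.11176044]), np.float64(0.17381678453755384)), np.float64(0.10804489765596637))
scene red [0.262 0.708 0.048] 0.312
scene red [ 0.443 -0.346  0.056] 0.106
scene red [ 0.523 -0.332  0.053] 0.07
scene red [ 0.499 -0.431  0.053] 0.069
top red [ 0.521 -0.335  0.058] 0.071
top red [ 0.495 -0.434  0.06 ] 0.106
top red [ 0.438 -0.345  0.06 ] 0.068
99.9333 [-0.016527   -0.78163294 -0.86147728]
```

View pics/scenef.png

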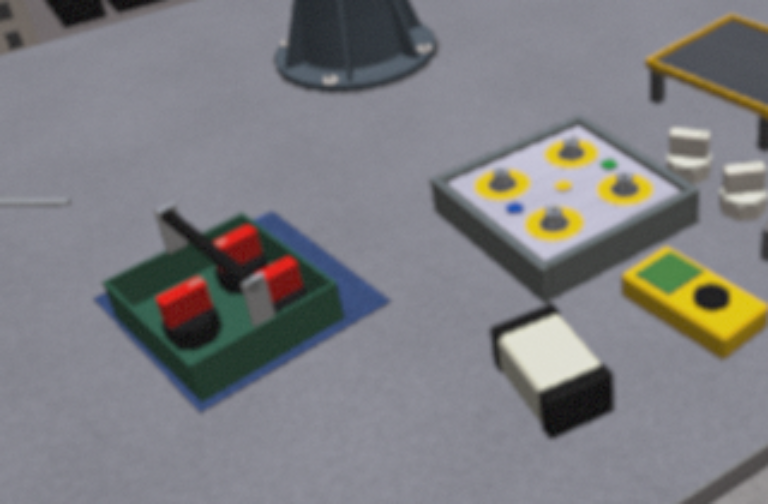

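View pics/topf.png

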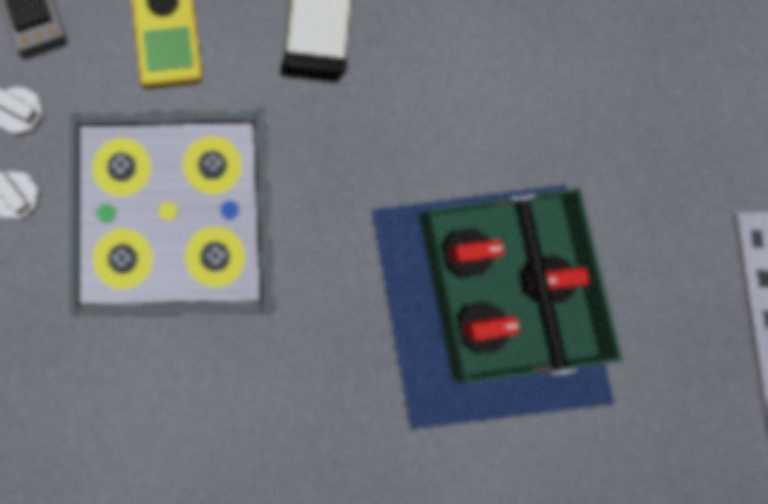

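```bash
python3 -c "
from cell import r
print(r.hand_in(),r.current_t())"
```

```text
the job is handed in; nothing more can be done
the job is handed in; nothing more can be done
```

I handed in the job at about 100 s of the 210 s allowed. The caddy is on the mat with all three handles in it; the fourth spindle was bare from the start. `hand_in` gives no verdict, so these are my own last checks.

- **Caddy:** I carried it by its bar to the mat and it stands upright there. It sits about 28 mm from the mat's centre (limit 60 mm). I had set it down on the centre, so it was probably knocked aside once after that. I left it there and aimed the handles using its measured position.
- **Handles:** I worked each one off with to-and-fro twists while pulling about 11 to 18 N, below the plate's lift-off force. All three stand upright on the caddy floor, with their bar tops about 70 mm above the bench.
- **Plate and other items:** In both final views the plate looks seated with all four spindles bare. The meter, the power supply and the white look-alikes look untouched, as does the contactor in the part of it visible in the final top view. The gripper was open and clear of everything.

**What went wrong or disagreed:**
- One retreat move was refused by the planner, so nothing moved. I retreated with a joint move instead.
- Locating the caddy from its walls gave a y value about 30 mm off the one from its bar, because the far wall was partly missing from the data. I used the bar, whose reading stayed steady to about 2 mm.
- A few red-pixel height readings came out at 0.106 m. I put these down to pixels on the edge of the carrying bar.

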